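# Find the high spot of a handwheel rim with a plunger gauge

### The job

Check the handwheel on the truing stand for run-out. Push the gauge slide towards the wheel by the black knob on its column until the plunger bears on the rim and is pushed in by about 6 mm, half its travel, so that it can neither leave the rim nor bottom out; then turn the wheel slowly by its handle through one full turn, either way, with the plunger riding on the rim, to find the high spot. Leave the wheel standing with that high spot at the plunger and the plunger still riding on it, ready to be tapped true; do not shift the mallet, the jar or the steel block or tip the jar over.

Things in the scene. Friction and masses are not known exactly. Their poses are not given: they have to be found in the camera images.
- stand: Fixed truing stand: a grey cast base plate, 104 mm wide (x) and 302 mm long (y), its top 18 mm above the table. The origin lies on the table under the vertical spindle axis; the plate reaches from y = +61 mm (wheel end) to y = -241 mm (gauge end). The gauge rail runs along y.
- spindle (a point): Point on the handwheel's vertical axis, 50 mm above the table, level with plunger and mid-rim. The wheel has a dark hub, four spokes and a bright flat rim, 130 mm across, 42 to 58 mm above the table. The rim is off-centre: its distance from the axis varies once per turn, as a cosine, from 62.7 to 67.3 mm. Where the high spot (67.3) lies relative to the handle differs each time and is not marked.
- handle (a point): Centre of the handwheel's upright wooden handle, 88 mm above the table, 40 mm from the spindle axis. A plain round grip, 17 mm in diameter, 63 to 111 mm above the table; it revolves freely on its pin, so it can be carried round the circle without turning the gripper. The hub nut below reaches 67 mm.
- wheel (a joint): Angle of the handwheel, rad, positive counter-clockwise seen from above, counting on over several turns. At 0 the handle lies on the stand's +y side of the spindle, opposite the gauge; it starts within 0.7 either way. The bearing drags a little (0.05 N m) and holds the wheel where it is left.
- column (a point): Centre of the ribbed black round knob (18 mm in diameter, 78 to 111 mm above the table, this point 94.5 mm) on top of the gauge slide's steel column, by which the slide is gripped and pushed. The gauge housing in front of the column, towards the wheel, lies lower: its top is 64 mm above the table.
- carriage (a joint): Position of the gauge slide on its rail, m, 0 to 0.050, growing along the stand's +y, straight towards the spindle. It takes 9 N to move and stays where it is left. The plunger tip meets a point of the rim at mean radius at 0.028, and anywhere from 0.0257 to 0.0303 on this off-centre rim.
- plunger (a joint): How far the gauge's sprung plunger is pushed in, m: 0 when free, up to 0.012 at the end of its travel. It presses with 1.5 N at first touch plus 0.35 N per mm; at the end of its travel it is rigid, and more than 9 N on it damages it. A black cross-line fixed to it shows the same on the white scale on top of the gauge, 1 mm a mark, long marks at 0 (nearest the wheel), 6 and 12 mm.
- ball: Steel ball on the front of the plunger, 7 mm in diameter, 50 mm above the table; the origin is the foremost point of the ball, which faces the spindle axis along the stand's +y and touches the rim there. It moves with the slide and is pushed back by the rim.
- mallet: Small wooden mallet lying beside the wheel end of the stand, 200 mm long, head 60 x 31 mm. Origin under its middle. Not to be shifted.
- jar: Amber jar with a white cap standing in front of the stand, 42 mm in diameter, 72 mm high, origin under its centre. Not to be shifted or tipped.
- bench_block: Square steel bench block, 62 x 62 x 20 mm, lying in front of the stand, beside the gauge, origin under its centre. Not to be shifted.

How it is judged:
By the outcome, as a careful person would: the job done as asked, in the order asked, and still so for the second after the job is handed in, with the robot touching nothing.
It also fails if it takes over 64 s, if anything falls off the work surface, if the arm or the gripper's body presses on something with over 40 N, if the wrist force passes 120 N, or if a joint passes its speed limit or range.

### The arm

A 7-joint arm with a two-finger parallel gripper is mounted at the origin on a cart in front of the work surface, level with it; the furniture and walls round the work are solid. World frame = base frame: x ahead of the robot, y to its left, z up, the work surface at z = 0. Lengths are in mm, angles in rad, forces in N, time in s.
With the tool pointing down it reaches from about 400 to 850 mm from the base axis. Payload 4.5 kg.
Tool frame: the origin (TCP) lies at the very end of the fingers, on their centre line; the grasp point (between the pads) lies behind it (env.grip_point_offset is the z of the grasp point in the tool frame, in mm); z points along the fingers, y is the line along which they close (so a half turn about z gives the same grasp; the last joint's range is limited). The gripper opens to 88 mm and grips with 3 to 60 N. Pads are 18 mm wide; open, the fingers measure 123 mm over their backs; the gripper's body (75 mm by 187 mm) begins 45 mm behind the grasp point.
Start: joints at [-1.112, 0.689, -0.195, 1.565, 0.157, 0.902, -0.215], TCP at [257.571, 569.483, 238.743] pointing down, gripper open.
Joint ranges: [-3.01, 3.01], [-0.46, 2.08], [-1.47, 1.51], [0.13, 2.56], [-1, 4.14], [0.04, 2.09], [-2.66, 2.66]. Speed limits (rad/s): [2.57, 2.57, 3.14, 3.14, 3.14, 3.14, 3.14].

### API

Orientations are given as a unit quaternion [x, y, z, w].
In Python, from station import env gives the robot as it stands.
- The arm moves only by the tool jog_arm, never from a script. Its argument "steps" is a list of rows, each an object with "rotation": the turn, a rotation vector about the tool's x, y, z in rad, a list of three; "linear": the shift along the tool's x, y, z in mm, a list of three; "hand": the closure, from 0 (fully open) to 1 (shut). In form: [{"rotation": [ax, ay, az], "linear": [x, y, z], "hand": hand}, ...]. A call has exactly 5 rows; each row shifts and turns the commanded pose from where the row before left it, along the tool's axes as they then stand; what a row does not reach is not made up. A row lasts 1/8 s, in which the tool goes at most 62.5 mm and 10.7 degrees, less where a joint would pass 70% of its speed; a pose out of reach is approached as far as the arm can. A call is refused whole if a number of a shift passes 62.5 or a number of a turn 0.188, either way. A call with a gripper value outside its range is refused whole. The fingers move at their own pace and stop on an object; "squeeze" is the grip in N (left out, the last holds). Time passes only in rows, so rows that do not move let the fingers close, or fill a call up. It gives the time, the measured TCP pose, the force, the opening and the grip force at its end, in the units of the state.
- env.get_state(): the state, without advancing time (a new reading comes with each control period).
- env.snapshot(name): name is "scene" or "top"; returns the picture (420x560x3 uint8, red, green, blue); there is no depth.
- env.camera_model(name): a dict with "fovy" (degrees; the focal length in pixels is half the picture's height over the tangent of half this angle, whatever the lens; pixels are square), "cx", "cy" (the principal point, pixels), "camera_from_world" (4x4, takes a point from world to camera coordinates). Camera axes: x right, y down, z forward; pixel columns grow to the right and rows downward; lengths in mm; the calibration is good to about 2 mm. A picture is of the moment at which its call begins. camera_model takes no time and is no camera call.
- env.sign_off(): hands the job in; it is judged then, once.
The state is a dict: "time_s": time; "joint_pos": joint angles; "joint_velocities": joint speeds; "effort": joint torques, N m; "eef_pos": TCP position; "tcp_rot": TCP orientation; "ft_force": force on the tool from outside, world axes, zero at the start; "wrist_torque": the same for the moment, N m; "grip_width": opening from 0.0 (shut) to 1.0 (fully open); "grip_force": force on a finger pad.
Only numpy, scipy, OpenCV 4.12 (cv2) and the standard library are available. Lean on these libraries where they do the work, as an engineer would, in place of code of your own. Each camera call takes 0.05 s, during which the arm holds its last target. There are 200 camera calls.

## Working session

There is one attempt and no reset: what is moved stays moved. The work goes in short steps, Python scripts to look and compute and a tool call to move; the robot and the scene stay as the last step left them, time stands still between calls to the robot, and variables do not carry over. Pictures are saved under pics/ and viewed, at most 10 in all, crops included, and the job is handed in when it is done.

Besides the shell and the picture viewer there is one more tool, called after "Emit:" as a command line: name --argument value ..., lists and objects as JSON in quotes. jog_arm: Moves the arm, as the interface text tells. Its arguments: {"type":"object","properties":{"steps":{"type":"array","items":{"type":"object","properties":{"rotation":{"type":"array","items":{"type":"number"}},"linear":{"type":"array","items":{"type":"number"}},"hand":{"type":"number"}}}},"squeeze":{"type":"number"}},"required":["steps"]}

```bash
ls; mkdir -p pics; python3 - <<'E'
from station import env
import cv2,numpy as np
for n in("scene","top"):
    cv2.imwrite(f"pics/{n}0.png",env.snapshot(n)[:,:,::-1]); m=env.camera_model(n); print(n,m)
s=env.get_state();print(s,env.grip_point_offset)
E
```

```text
pics
scene {'fovy': 56.416000297473154, 'cx': 276.5887709289417, 'cy': 207.07957840992475, 'camera_from_world': array([[-7.70270382e-01, -6.37717436e-01, -9.55358671e-05,
         3.01570155e+02],
       [-4.75710205e-01,  5.74688849e-01, -6.65907296e-01,
         3.83737433e+02],
       [ 4.24715597e-01, -5.12883221e-01, -7.46034492e-01,
         5.90751887e+02],
       [ 0.00000000e+00,  0.00000000e+00,  0.00000000e+00,
         1.00000000e+00]])}
top {'fovy': 45.5269873952315, 'cx': 265.9261043970293, 'cy': 211.08381384813546, 'camera_from_world': array([[-2.25138853e-02, -9.99459793e-01, -2.39425629e-02,
        -1.33086018e+02],
       [-9.90774433e-01,  2.55066998e-02, -1.33099326e-01,
         5.48294810e+02],
       [ 1.33638121e-01,  2.07250962e-02, -9.90813465e-01,
         8.61879543e+02],
       [ 0.00000000e+00,  0.00000000e+00,  0.00000000e+00,
         1.00000000e+00]])}
{'time_s': 0.1, 'joint_pos': array([-1.11219921,  0.68989712, -0.19455007,  1.56622553,  0.15729089,
        0.90253049, -0.21511042]), 'joint_velocities': array([ 9.61616318e-04, -3.76016627e-03, -4.87112354e-05, -2.96480829e-03,
       -3.85101809e-04,  1.10296762e-04, -1.33306323e-04]), 'effort': array([-3.06812035e-03, -5.28498745e+01, -1.27131421e+00, -1.53834254e+01,
       -5.25274768e-02,  2.08647834e-03,  3.08505366e-05]), 'eef_pos': array([257.37349831, 568.918966  , 237.99673845]), 'tcp_rot': array([ 2.10765201e-01,  9.77536359e-01, -8.24637871e-04, -1.26666834e-04]), 'ft_force': array([-0.33684692, -0.44857885,  0.35438156]), 'wrist_torque': array([-0.04734181,  0.02709294,  0.04045843]), 'grip_force': 0.0, 'grip_width': 0.9993288405210661} -18.700000000000003
```

View pics/scene0.png

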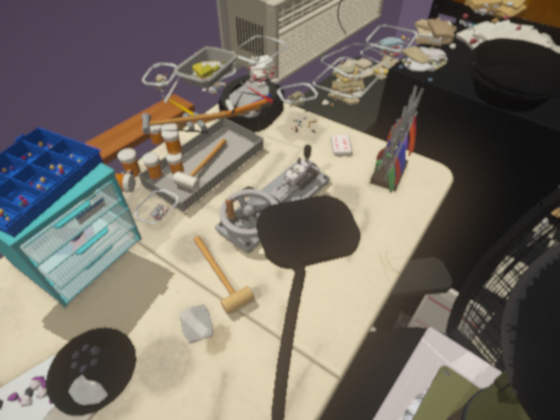

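View pics/top0.png

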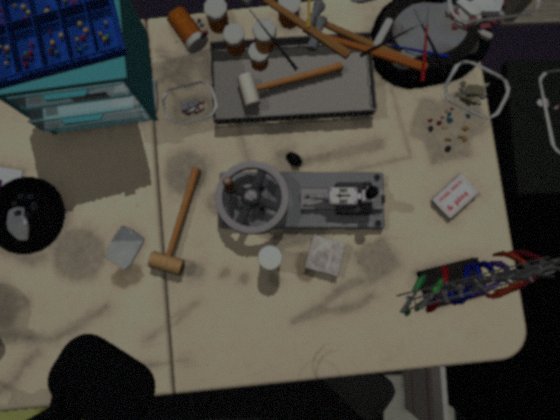

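The scene view shows the stand around (265,205). In the top view the wheel is at (251,195), the handle at (229,183), the knob at (371,190), the jar at (270,258) and the block at (325,257). I'll zoom in on both views next.

```bash
python3 - <<'E'
import cv2,numpy as np
t=cv2.imread("pics/top0.png")[150:250,205:405]; s=cv2.imread("pics/scene0.png")[135:255,205:345]
t=cv2.resize(t,(600,300),interpolation=cv2.INTER_CUBIC); s=cv2.resize(s,(350,300),interpolation=cv2.INTER_CUBIC)
o=np.zeros((600,600,3),np.uint8);o[:300]=t;o[300:,:350]=s
o=np.clip(o*1.6,0,255).astype(np.uint8)
cv2.imwrite("pics/c0.png",o)
E
```

```text
(no output)
```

View pics/c0.png

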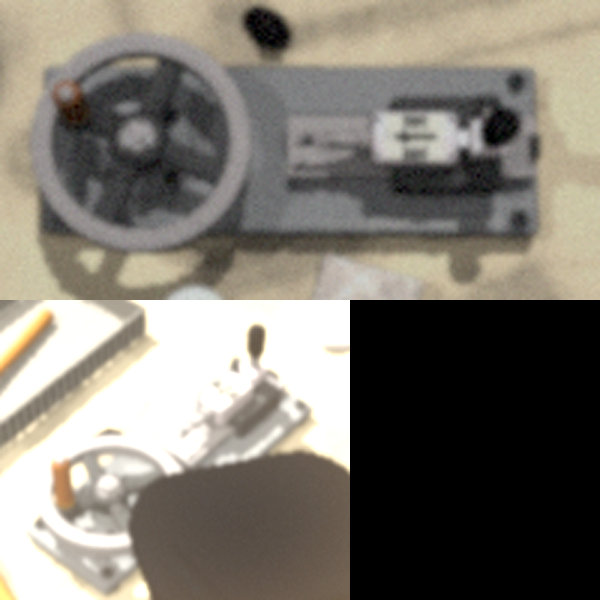

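```bash
cat > h.py <<'E'
import numpy as np
from station import env
def ray(n,u,v):
    m=env.camera_model(n); f=210/np.tan(np.radians(m["fovy"])/2); T=m["camera_from_world"]; R=T[:3,:3]
    return -R.T@T[:3,3], R.T@np.array([(u-m["cx"])/f,(v-m["cy"])/f,1])
def plane(n,u,v,z):
    c,d=ray(n,u,v); return c+d*(z-c[2])/d[2]
def two(a,b):
    c1,d1=ray("top",*a); c2,d2=ray("scene",*b)
    s=np.linalg.lstsq(np.c_[d1,-d2],c2-c1,rcond=None)[0]; p=c1+d1*s[0]; q=c2+d2*s[1]
    return (p+q)/2,np.linalg.norm(p-q)
E
python3 - <<'E'
from h import *
np.set_printoptions(precision=1,suppress=True)
T=lambda x,y:(x/3+205,y/3+150)
S=lambda x,y:(x/2.5+205,(y-300)/2.5+135)
print("handle",two(T(71.5,101),S(63,485)),plane("top",*T(71.5,101),88))
print("knob",two(T(499,127),S(257,341)),plane("top",*T(499,127),94.5))
print("nut",plane("top",*T(137,136),67),two(T(137,136),S(107,486)))
print("rim c",plane("top",*T(140.5,142),58))
for c in [(42,66),(538,66),(538,236),(42,236)]: print("plate",plane("top",*T(*c),18))
print("jar",plane("top",270,258,72),"block",plane("top",325,257,20), "ball",plane("top",*T(289,138),64))
E
```

```text
handle (array([588.5, -84.3,  77. ]), np.float64(0.11305039194748)) [586.5 -85.3  88. ]
knob (array([ 564.6, -325.2,   90.8]), np.float64(0.06881718289728173)) [ 564.  -324.5   94.5]
nut [ 568.9 -121.1   67. ] (array([ 571.3, -120.1,   56.7]), np.float64(1.609205251170155))
rim c [ 566.8 -122.6   58. ]
plate [622.4 -60.7  18. ]
plate [ 614.  -364.9   18. ]
plate [ 509.7 -359.2   18. ]
plate [517.1 -59.7  18. ]
jar [ 459.5 -152.1   72. ] block [ 461.1 -250.1   20. ] ball [ 565.9 -209.    64. ]
```

```bash
python3 - <<'E'
from h import *
print(two((102,385),(310,228)))
from h import env
import cv2
for n in("scene","top"):
    a=env.snapshot(n)[:,:,::-1]; cv2.imwrite(f"pics/{n}1.png",a)
    b=cv2.imread(f"pics/{n}0.png"); print(np.abs(a.astype(int)-b).max())
a=cv2.imread("pics/top1.png")
print(a[385,100],cv2.imread("pics/scene1.png")[228,310])
for p in [("scene",310,228),("top",102,385)]:
    c,d=ray(*p); print(p[0],c,*[(c+d*(z-c[2])/d[2]).round() for z in (0,150,300,450,550)])
E
```

```text
(array([311.95962696,  35.23892994, 347.92358582]), np.float64(1.4924813051929795))
13
28
[10  8  7] [43 49 55]
scene [163.93683079 274.77365278 696.28365162] [ 461. -203.    0.] [ 397. -100.  150.] [333.   3. 300.] [269. 106. 450.] [226. 174. 550.]
top [ 425.06023384 -164.86185142  923.75310571] [243. 156.   0.] [272. 103. 150.] [302.  51. 300.] [331.  -1. 450.] [351. -35. 550.]
```

```bash
cat >> h.py <<'E'
def pose():
    s=env.get_state(); x,y,z,w=s["tcp_rot"]; return s["eef_pos"],np.arctan2(1-2*(x*x+z*z),2*(x*y-z*w))
def rows(targets,p=None,psi=None):
    """targets: (x,y,z,psi) per row -> rows in tool axes"""
    if p is None: p,psi=pose()
    for t in targets:
        d=np.array(t[:3])-p
        print([round(float(v),1) for v in (-np.sin(psi)*d[0]+np.cos(psi)*d[1],np.cos(psi)*d[0]+np.sin(psi)*d[1],-d[2])],"rotz",round(psi-t[3],3))
        p,psi=np.array(t[:3]),t[3]
E
python3 - <<'E'
from h import *
p,psi=pose();print(p,psi)
W=np.array([p,[275,545,320],[450,400,330],[580,150,330],[600,-80,320],[564,-324,220]])
L=np.r_[0,np.cumsum(np.linalg.norm(np.diff(W,axis=0),axis=1))];print(L)
N=20
s=np.linspace(0,L[-1],N+1)[1:]
T=[[*(np.interp(x,L,W[:,k]) for k in range(3)),psi+(-0.026-psi)*min(1,(i+1)/15)] for i,x in enumerate(s)]
rows(T)
E
```

```text
[257.47775686 569.12170911 238.25305103] 1.146041956026723
[   0.           87.01407657  314.50033989  596.28039596  827.36479613
 1093.50761493]
[-16.3, -9.3, -51.4] rotz 0.078
[-31.9, -8.9, -31.4] rotz 0.078
[-54.3, -6.0, -2.4] rotz 0.078
[-54.6, -1.8, -2.4] rotz 0.078
[-54.6, 2.5, -2.4] rotz 0.078
[-53.8, 1.4, -1.8] rotz 0.078
[-53.6, -10.7, -0.0] rotz 0.078
[-54.3, -6.5, -0.0] rotz 0.078
[-54.6, -2.3, -0.0] rotz 0.078
[-54.6, 2.0, -0.0] rotz 0.078
[-54.1, 4.3, 0.2] rotz 0.078
[-53.5, -10.8, 2.4] rotz 0.078
[-54.2, -6.6, 2.4] rotz 0.078
[-54.6, -2.4, 2.4] rotz 0.078
[-54.6, 1.9, 2.4] rotz 0.078
[-50.8, -4.5, 18.1] rotz 0.0
[-50.3, -6.1, 20.5] rotz 0.0
[-50.3, -6.1, 20.5] rotz 0.0
[-50.3, -6.1, 20.5] rotz 0.0
[-50.3, -6.1, 20.5] rotz 0.0
```

Emit:
jog_arm --steps '[{"linear": [-16, -9, -51], "rotation": [0, 0, 0.078], "hand": 0}, {"linear": [-32, -9, -31], "rotation": [0, 0, 0.078], "hand": 0}, {"linear": [-54, -6, -2], "rotation": [0, 0, 0.078], "hand": 0}, {"linear": [-54, -2, -2], "rotation": [0, 0, 0.078], "hand": 0}, {"linear": [-54, 2, -2], "rotation": [0, 0, 0.078], "hand": 0}]'

```text
time_s: 0.82
eef_pos: [417.9, 426.0, 326.8]
tcp_rot: [0.397, 0.918, 0.0, 0.0]
ft_force: [0.3, 0.3, 0.1]
grip_width: 1.003
grip_force: 0.0
```

Emit:
jog_arm --steps '[{"linear": [-54, 1, -2], "rotation": [0, 0, 0.078], "hand": 0}, {"linear": [-54, -11, 0], "rotation": [0, 0, 0.078], "hand": 0}, {"linear": [-54, -6, 0], "rotation": [0, 0, 0.078], "hand": 0}, {"linear": [-54, -2, 0], "rotation": [0, 0, 0.078], "hand": 0}, {"linear": [-54, 2, 0], "rotation": [0, 0, 0.078], "hand": 0}]'

```text
time_s: 1.45
eef_pos: [556.1, 194.5, 328.6]
tcp_rot: [0.568, 0.823, -0.0, -0.0]
ft_force: [1.1, 0.6, 0.0]
grip_width: 0.998
grip_force: 0.0
```

Emit:
jog_arm --steps '[{"linear": [-54, 4, 0], "rotation": [0, 0, 0.078], "hand": 0}, {"linear": [-54, -11, 2], "rotation": [0, 0, 0.078], "hand": 0}, {"linear": [-54, -7, 2], "rotation": [0, 0, 0.078], "hand": 0}, {"linear": [-54, -2, 2], "rotation": [0, 0, 0.078], "hand": 0}, {"linear": [-54, 2, 2], "rotation": [0, 0, 0.078], "hand": 0}]'

```text
time_s: 2.08
eef_pos: [597.8, -71.3, 320.5]
tcp_rot: [0.716, 0.698, 0.0, -0.0]
ft_force: [0.2, -0.4, 0.1]
grip_width: 0.997
grip_force: 0.0
```

Emit:
jog_arm --steps '[{"linear": [-51, -4, 15], "rotation": [0, 0, 0], "hand": 0}, {"linear": [-51, -6, 20], "rotation": [0, 0, 0], "hand": 0}, {"linear": [-51, -6, 20], "rotation": [0, 0, 0], "hand": 0}, {"linear": [-51, -6, 20], "rotation": [0, 0, 0], "hand": 0}, {"linear": [-51, -6, 20], "rotation": [0, 0, 0], "hand": 0.3}]'

```text
time_s: 2.7
eef_pos: [563.5, -325.3, 224.9]
tcp_rot: [0.715, 0.699, 0.0, -0.0]
ft_force: [0.7, 1.3, 0.1]
grip_width: 0.91
grip_force: 0.0
```

```bash
python3 - <<'E'
from h import *
import cv2
print(pose(),env.get_state()["joint_pos"])
s=env.snapshot("scene")[:,:,::-1]; t=env.snapshot("top")[:,:,::-1]
cv2.imwrite("pics/s2.png",s);cv2.imwrite("pics/t2.png",t)
o=np.zeros((600,800,3),np.uint8);o[:300,:400]=cv2.resize(s,(400,300));o[:300,400:]=cv2.resize(t,(400,300))
o[300:,:450]=cv2.resize(s[100:260,200:440],(450,300),interpolation=2)
o[300:,450:]=cv2.resize(t[140:290,230:405],(350,300),interpolation=2)
cv2.imwrite("pics/c2.png",np.clip(o*1.3,0,255).astype(np.uint8))
rows([(564,-324.5,120,-.026),(564,-324.5,77,-.026)])
E
```

```text
(array([ 563.48615079, -325.29336229,  224.85723951]), np.float64(-0.02361874639944125)) [ 0.40534744  0.73895652  0.09001224  1.50511758 -0.07780854  0.90124219
  0.49670948]
[7.4, 4.8, 103.1] rotz -0.008
[0.0, 0.0, 43.0] rotz 0.0
```

View pics/c2.png

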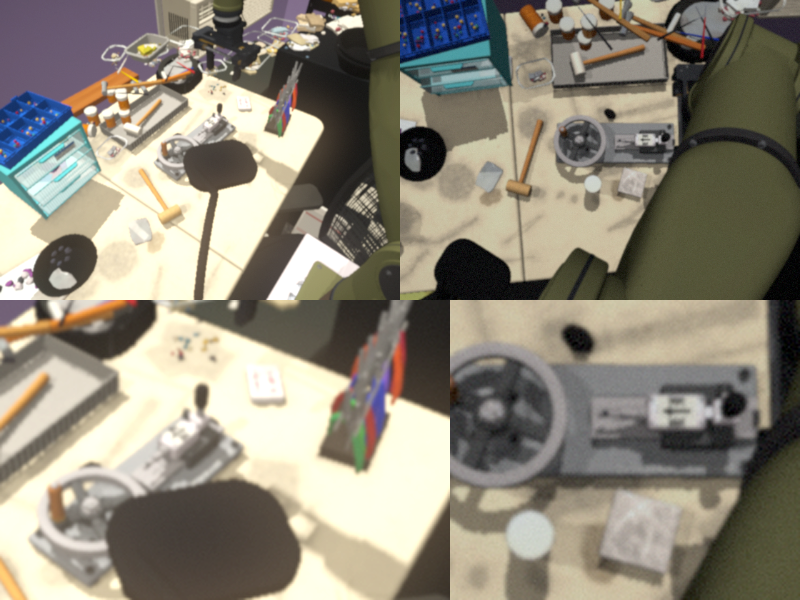

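The arm is well clear of the lamp and everything else, and the knob is visible in both views. Reading the settled pose.

```bash
python3 - <<'E'
from h import *
for i in range(3): print(pose())
rows([(564,-324.5,77,-.026)])
E
```

```text
(array([ 558.94123389, -331.76021194,  223.09449532]), np.float64(-0.03418378449281453))
(array([ 558.94123389, -331.76021194,  223.09449532]), np.float64(-0.03418378449281453))
(array([ 558.94123389, -331.76021194,  223.09449532]), np.float64(-0.03418378449281453))
[7.4, 4.8, 146.1] rotz -0.008
```

Emit:
jog_arm --steps '[{"linear": [7.4, 4.8, 30], "rotation": [0, 0, -0.008], "hand": 0.3}, {"linear": [0, 0, 45], "rotation": [0, 0, 0], "hand": 0.3}, {"linear": [0, 0, 40], "rotation": [0, 0, 0], "hand": 0.3}, {"linear": [0, 0, 31], "rotation": [0, 0, 0], "hand": 0.3}, {"linear": [0, 0, 0], "rotation": [0, 0, 0], "hand": 0.3}]'

```text
time_s: 3.42
eef_pos: [567.3, -314.8, 77.4]
tcp_rot: [0.712, 0.702, -0.001, -0.003]
ft_force: [0.2, -0.4, 0.0]
grip_width: 0.697
grip_force: 0.0
```

Emit:
jog_arm --steps '[{"linear": [0, 0, 0], "rotation": [0, 0, 0], "hand": 0.5}, {"linear": [0, 0, 0], "rotation": [0, 0, 0], "hand": 0.7}, {"linear": [0, 0, 0], "rotation": [0, 0, 0], "hand": 0.9}, {"linear": [0, 0, 0], "rotation": [0, 0, 0], "hand": 1}, {"linear": [0, 0, 0], "rotation": [0, 0, 0], "hand": 1}]' --squeeze 40

```text
time_s: 4.05
eef_pos: [565.3, -316.8, 79.9]
tcp_rot: [0.713, 0.701, -0.002, -0.003]
ft_force: [-6.6, 1.2, 6.6]
grip_width: 0.187
grip_force: 40.0
```

```bash
python3 - <<'E'
from h import *
import cv2
s=env.get_state();print(pose(),s["ft_force"],s["grip_width"]*88,s["grip_force"])
t=np.mean([env.snapshot("top") for _ in range(4)],0)[:,:,::-1]
np.save("t3.npy",t)
o=cv2.resize(np.clip(t[150:250,205:405]*1.5,0,255).astype(np.uint8),(800,400),interpolation=2)
cv2.imwrite("pics/c3.png",o)
E
```

```text
(array([ 565.2576903 , -316.80964878,   79.86120192]), np.float64(-0.017340674841799977)) [-6.58333173  1.15011729  6.60569392] 16.470028154305208 39.97031455859542
```

View pics/c3.png

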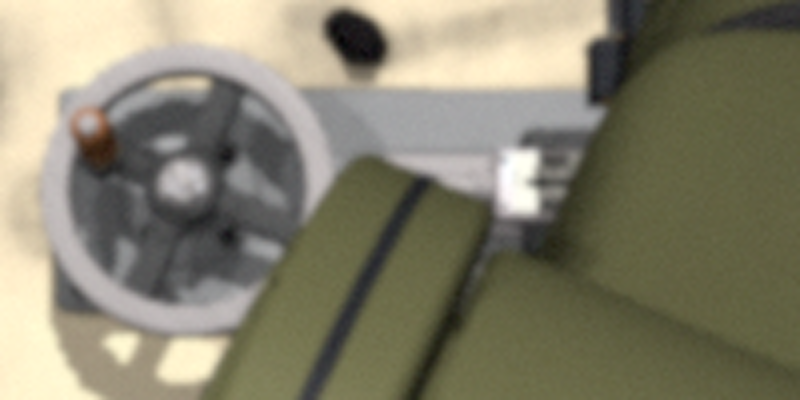

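The grip landed about 8 mm forward of the knob centre. The knob is held only near the pad edge, so I'll regrip.

Emit:
jog_arm --steps '[{"linear": [0, 0, 0], "rotation": [0, 0, 0], "hand": 0.6}, {"linear": [0, 0, 0], "rotation": [0, 0, 0], "hand": 0.6}, {"linear": [-4, 0, 1], "rotation": [0, 0, 0], "hand": 0.6}, {"linear": [-4, 0, 1], "rotation": [0, 0, 0], "hand": 0.6}, {"linear": [0, 0, 0], "rotation": [0, 0, 0], "hand": 0.6}]'

```text
time_s: 4.88
eef_pos: [568.5, -325.4, 77.5]
tcp_rot: [0.713, 0.701, -0.0, 0.0]
ft_force: [0.2, 0.2, -0.7]
grip_width: 0.399
grip_force: 0.0
```

```bash
python3 - <<'E'
from h import *
s=env.get_state();print(pose(),s["ft_force"],s["grip_width"]*88,s["tcp_rot"])
E
```

```text
(array([ 568.51977818, -325.42420067,   77.53719217]), np.float64(-0.016781069393775633)) [ 0.18788795  0.17172907 -0.73269061] 35.088697395392785 [ 7.13014811e-01  7.01148945e-01 -1.43236318e-04  1.24906357e-04]
```

Emit:
jog_arm --steps '[{"linear": [0.5, -4, 0.5], "rotation": [0, 0, 0.009], "hand": 0.6}, {"linear": [0, 0, 0], "rotation": [0, 0, 0], "hand": 0.9}, {"linear": [0, 0, 0], "rotation": [0, 0, 0], "hand": 1}, {"linear": [0, 0, 0], "rotation": [0, 0, 0], "hand": 1}, {"linear": [0, 0, 0], "rotation": [0, 0, 0], "hand": 1}]' --squeeze 45

```text
time_s: 5.5
eef_pos: [565.1, -324.0, 77.3]
tcp_rot: [0.716, 0.698, 0.0, 0.0]
ft_force: [1.0, -0.3, -0.8]
grip_width: 0.191
grip_force: 45.0
```

```bash
python3 - <<'E'
from h import *
s=env.get_state();print(pose(),s["ft_force"],s["grip_width"]*88,s["tcp_rot"])
E
```

```text
(array([ 565.10725141, -324.01431054,   77.25951198]), np.float64(-0.024707235994884072)) [ 0.98222797 -0.32788601 -0.81850902] 16.796707427004797 [7.15787884e-01 6.98317674e-01 2.51140914e-04 2.61788433e-04]
```

Emit:
jog_arm --steps '[{"linear": [3, 0, 0], "rotation": [0, 0, 0], "hand": 1}, {"linear": [3, 0, 0], "rotation": [0, 0, 0], "hand": 1}, {"linear": [3, 0, 0], "rotation": [0, 0, 0], "hand": 1}, {"linear": [3, 0, 0], "rotation": [0, 0, 0], "hand": 1}, {"linear": [0, 0, 0], "rotation": [0, 0, 0], "hand": 1}]'

```text
time_s: 6.12
eef_pos: [565.3, -316.8, 77.3]
tcp_rot: [0.717, 0.697, -0.002, 0.003]
ft_force: [2.3, -9.1, -6.2]
grip_width: 0.189
grip_force: 45.0
```

```bash
python3 - <<'E'
from h import *
import cv2
s=env.get_state();print(pose(),s["ft_force"],s["grip_width"]*88)
for u,v in ((305.7,196),(301.3,196),(310,199)): print(plane("top",u,v,50))
t=np.mean([env.snapshot("top") for _ in range(6)],0)[:,:,::-1]
np.save("t4.npy",t)
o=cv2.resize(np.clip(t[165:225,275:375]*1.5,0,255).astype(np.uint8),(800,480),interpolation=2)
cv2.imwrite("pics/c4.png",o)
E
```

```text
(array([ 565.34229056, -316.8144756 ,   77.30629329]), np.float64(-0.027116196439536805)) [ 2.30683036 -9.05149797 -6.19391284] 16.634734285674924
[ 567.96951507 -217.42199422   50.        ]
[ 568.17491053 -209.66605005   50.        ]
[ 562.41051227 -224.8150124    50.        ]
```

View pics/c4.png

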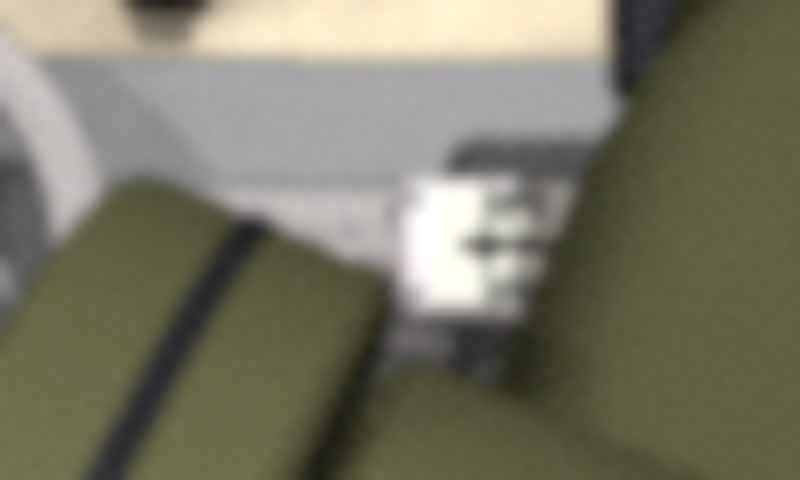

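Emit:
jog_arm --steps '[{"linear": [2.5, 0, 0], "rotation": [0, 0, 0], "hand": 1}, {"linear": [2.5, 0, 0], "rotation": [0, 0, 0], "hand": 1}, {"linear": [2.5, 0, 0], "rotation": [0, 0, 0], "hand": 1}, {"linear": [2.5, 0, 0], "rotation": [0, 0, 0], "hand": 1}, {"linear": [0, 0, 0], "rotation": [0, 0, 0], "hand": 1}]'

```text
time_s: 7.05
eef_pos: [565.7, -306.9, 77.3]
tcp_rot: [0.717, 0.697, -0.002, 0.003]
ft_force: [2.6, -8.6, -6.5]
grip_width: 0.192
grip_force: 45.0
```

Emit:
jog_arm --steps '[{"linear": [1, 0, 0], "rotation": [0, 0, 0], "hand": 1}, {"linear": [1, 0, 0], "rotation": [0, 0, 0], "hand": 1}, {"linear": [1, 0, 0], "rotation": [0, 0, 0], "hand": 1}, {"linear": [0, 0, 0], "rotation": [0, 0, 0], "hand": 1}, {"linear": [0, 0, 0], "rotation": [0, 0, 0], "hand": 1}]'

```text
time_s: 7.68
eef_pos: [565.7, -304.2, 77.3]
tcp_rot: [0.717, 0.697, -0.002, 0.004]
ft_force: [3.5, -8.6, -5.7]
grip_width: 0.189
grip_force: 45.0
```

Emit:
jog_arm --steps '[{"linear": [1, 0, 0], "rotation": [0, 0, 0], "hand": 1}, {"linear": [1, 0, 0], "rotation": [0, 0, 0], "hand": 1}, {"linear": [1, 0, 0], "rotation": [0, 0, 0], "hand": 1}, {"linear": [0, 0, 0], "rotation": [0, 0, 0], "hand": 1}, {"linear": [0, 0, 0], "rotation": [0, 0, 0], "hand": 1}]'

```text
time_s: 8.3
eef_pos: [565.8, -301.1, 77.3]
tcp_rot: [0.717, 0.697, -0.002, 0.004]
ft_force: [2.8, -8.6, -6.2]
grip_width: 0.189
grip_force: 45.0
```

Emit:
jog_arm --steps '[{"linear": [1, 0, 0], "rotation": [0, 0, 0], "hand": 1}, {"linear": [1, 0, 0], "rotation": [0, 0, 0], "hand": 1}, {"linear": [0, 0, 0], "rotation": [0, 0, 0], "hand": 1}, {"linear": [0, 0, 0], "rotation": [0, 0, 0], "hand": 1}, {"linear": [0, 0, 0], "rotation": [0, 0, 0], "hand": 1}]'

```text
time_s: 8.93
eef_pos: [565.8, -299.1, 77.3]
tcp_rot: [0.717, 0.697, -0.002, 0.004]
ft_force: [1.4, -8.7, -6.0]
grip_width: 0.187
grip_force: 45.0
```

Emit:
jog_arm --steps '[{"linear": [1, 0, 0], "rotation": [0, 0, 0], "hand": 1}, {"linear": [1, 0, 0], "rotation": [0, 0, 0], "hand": 1}, {"linear": [0, 0, 0], "rotation": [0, 0, 0], "hand": 1}, {"linear": [0, 0, 0], "rotation": [0, 0, 0], "hand": 1}, {"linear": [0, 0, 0], "rotation": [0, 0, 0], "hand": 1}]'

```text
time_s: 9.55
eef_pos: [565.9, -297.9, 77.3]
tcp_rot: [0.717, 0.697, -0.002, 0.004]
ft_force: [3.4, -10.1, -8.1]
grip_width: 0.191
grip_force: 45.0
```

Emit:
jog_arm --steps '[{"linear": [1, 0, 0], "rotation": [0, 0, 0], "hand": 1}, {"linear": [1, 0, 0], "rotation": [0, 0, 0], "hand": 1}, {"linear": [0, 0, 0], "rotation": [0, 0, 0], "hand": 1}, {"linear": [0, 0, 0], "rotation": [0, 0, 0], "hand": 1}, {"linear": [0, 0, 0], "rotation": [0, 0, 0], "hand": 1}]'

```text
time_s: 10.18
eef_pos: [565.9, -296.4, 77.3]
tcp_rot: [0.717, 0.697, -0.002, 0.004]
ft_force: [2.7, -10.3, -7.3]
grip_width: 0.186
grip_force: 45.0
```

Emit:
jog_arm --steps '[{"linear": [1, 0, 0], "rotation": [0, 0, 0], "hand": 1}, {"linear": [1, 0, 0], "rotation": [0, 0, 0], "hand": 1}, {"linear": [1, 0, 0], "rotation": [0, 0, 0], "hand": 1}, {"linear": [0, 0, 0], "rotation": [0, 0, 0], "hand": 1}, {"linear": [0, 0, 0], "rotation": [0, 0, 0], "hand": 1}]'

```text
time_s: 10.8
eef_pos: [566.0, -293.9, 77.3]
tcp_rot: [0.717, 0.697, -0.002, 0.005]
ft_force: [3.3, -10.9, -8.7]
grip_width: 0.189
grip_force: 45.0
```

Emit:
jog_arm --steps '[{"linear": [1, 0, 0], "rotation": [0, 0, 0], "hand": 1}, {"linear": [1, 0, 0], "rotation": [0, 0, 0], "hand": 1}, {"linear": [0, 0, 0], "rotation": [0, 0, 0], "hand": 1}, {"linear": [0, 0, 0], "rotation": [0, 0, 0], "hand": 1}, {"linear": [0, 0, 0], "rotation": [0, 0, 0], "hand": 1}]'

```text
time_s: 11.42
eef_pos: [566.1, -292.3, 77.3]
tcp_rot: [0.717, 0.697, -0.002, 0.005]
ft_force: [3.0, -12.1, -8.8]
grip_width: 0.186
grip_force: 45.0
```

```bash
python3 - <<'E'
from h import *
s=env.get_state();print(pose(),s["ft_force"])
import cv2
t=np.mean([env.snapshot("top") for _ in range(6)],0)[:,:,::-1]; np.save("t5.npy",t)
a=np.load("t4.npy")
o=np.vstack([cv2.resize(np.clip(i[165:215,275:375]*1.2,0,255).astype(np.uint8),(600,300),interpolation=2) for i in (a,t)])
cv2.imwrite("pics/c5.png",o)
E
```

```text
(array([ 566.0697162 , -292.28244507,   77.29885694]), np.float64(-0.028599174712996975)) [  3.01577706 -12.0505117   -8.84715885]
```

View pics/c5.png

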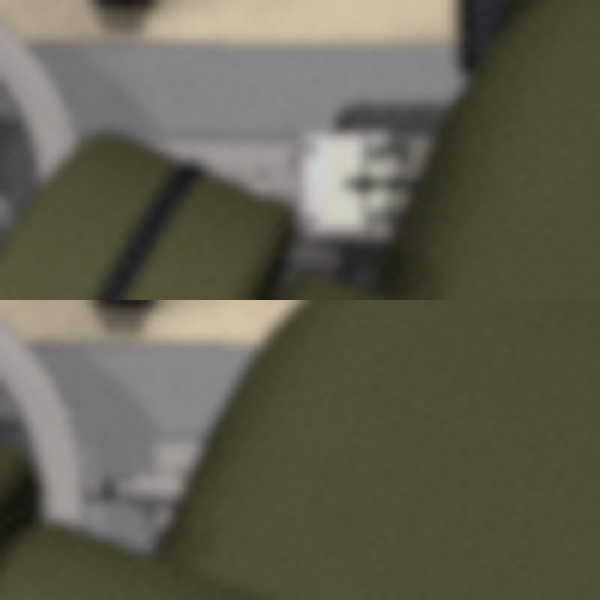

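Emit:
jog_arm --steps '[{"linear": [-1.5, 0, 0], "rotation": [0, 0, 0], "hand": 1}, {"linear": [-1.5, 0, 0], "rotation": [0, 0, 0], "hand": 1}, {"linear": [-1.5, 0, 0], "rotation": [0, 0, 0], "hand": 1}, {"linear": [0, 0, 0], "rotation": [0, 0, 0], "hand": 1}, {"linear": [0, 0, 0], "rotation": [0, 0, 0], "hand": 1}]'

```text
time_s: 12.35
eef_pos: [566.0, -292.3, 77.3]
tcp_rot: [0.716, 0.698, -0.001, 0.002]
ft_force: [2.1, -6.2, -5.2]
grip_width: 0.192
grip_force: 45.0
```

Emit:
jog_arm --steps '[{"linear": [0, 0, 0], "rotation": [0, 0, 0], "hand": 0.5}, {"linear": [0, 0, 0], "rotation": [0, 0, 0], "hand": 0.5}, {"linear": [0, 0, -20], "rotation": [0, 0, 0], "hand": 0.5}, {"linear": [0, 0, -40], "rotation": [0, 0, 0], "hand": 0.5}, {"linear": [0, 0, -10], "rotation": [0, 0, 0], "hand": 0.5}]'

```text
time_s: 12.98
eef_pos: [567.3, -290.3, 151.0]
tcp_rot: [0.716, 0.698, 0.001, 0.003]
ft_force: [-0.1, -0.5, -1.1]
grip_width: 0.5
grip_force: 0.0
```

```bash
python3 - <<'E'
from h import *
print(pose(),env.get_state()["ft_force"]); rows([(586.5,-85.3,145,-.026)])
E
```

```text
(array([ 567.27881903, -290.30630804,  150.97593998]), np.float64(-0.024892911034828942)) [-0.06576137 -0.52839183 -1.07435336]
[205.4, 14.1, 6.0] rotz 0.001
```

Emit:
jog_arm --steps '[{"linear": [35, 2, 0], "rotation": [0, 0, 0], "hand": 0.4}, {"linear": [50, 4, 0], "rotation": [0, 0, 0], "hand": 0.4}, {"linear": [60, 4, 0], "rotation": [0, 0, 0], "hand": 0.4}, {"linear": [45, 3, 0], "rotation": [0, 0, 0], "hand": 0.4}, {"linear": [15, 1, 0], "rotation": [0, 0, 0], "hand": 0.4}]'

```text
time_s: 13.6
eef_pos: [584.8, -80.5, 147.3]
tcp_rot: [0.714, 0.7, 0.001, -0.001]
ft_force: [-0.3, -0.2, -0.4]
grip_width: 0.599
grip_force: 0.0
```

```bash
python3 - <<'E'
from h import *
import cv2
t=np.mean([env.snapshot("top") for _ in range(6)],0)[:,:,::-1]; np.save("t6.npy",t)
print(pose(),env.get_state()["ft_force"]); rows([(586.5,-85.3,75,-.026)])
s=env.snapshot("scene")[:,:,::-1]
o=np.zeros((600,800,3),np.uint8)
o[:300]=cv2.resize(np.clip(t[155:230,205:405]*1.2,0,255).astype(np.uint8),(800,300),interpolation=2)
o[300:,:400]=cv2.resize(s[120:240,190:350],(400,300),interpolation=2)
o[300:,400:]=cv2.resize(np.clip(t[:,:]*1.2,0,255).astype(np.uint8),(400,300),interpolation=2)
cv2.imwrite("pics/c6.png",o)
E
```

```text
(array([584.32505962, -87.95909513, 147.32140497]), np.float64(-0.028643404083626537)) [-0.88893457 -0.00114969 -0.08396333]
[2.7, 2.1, 72.3] rotz -0.003
```

View pics/c6.png

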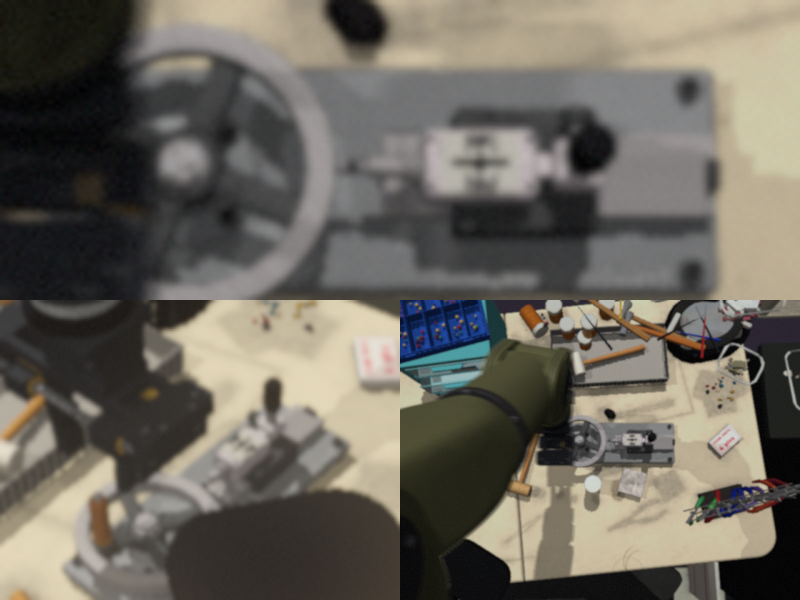

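The cross-line now sits at the centre of the scale, the 6 mm mark, at crop pixel (480,163). The gauge is unobstructed from above. Descending on the handle.

Emit:
jog_arm --steps '[{"linear": [2.7, 2, 12], "rotation": [0, 0, -0.003], "hand": 0.4}, {"linear": [0, 0, 20], "rotation": [0, 0, 0], "hand": 0.4}, {"linear": [0, 0, 20], "rotation": [0, 0, 0], "hand": 0.4}, {"linear": [0, 0, 20], "rotation": [0, 0, 0], "hand": 0.4}, {"linear": [0, 0, 0], "rotation": [0, 0, 0], "hand": 0.4}]'

```text
time_s: 14.58
eef_pos: [585.3, -82.4, 73.2]
tcp_rot: [0.715, 0.699, -0.001, -0.002]
ft_force: [-0.3, -0.8, -0.5]
grip_width: 0.601
grip_force: 0.0
```

```bash
python3 - <<'E'
from h import *
env.snapshot("top"); print(pose(),env.get_state()["ft_force"]); rows([(586.5,-85.3,75,-.026)])
E
```

```text
(array([586.11472842, -82.61151394,  74.3032321 ]), np.float64(-0.02241163537304441)) [-0.11732703 -0.18171425  0.46663927]
[-2.7, 0.4, -0.7] rotz 0.004
```

Emit:
jog_arm --steps '[{"linear": [-2.7, 0.4, 0], "rotation": [0, 0, 0.004], "hand": 0.6}, {"linear": [0, 0, 0], "rotation": [0, 0, 0], "hand": 0.8}, {"linear": [0, 0, 0], "rotation": [0, 0, 0], "hand": 0.9}, {"linear": [0, 0, 0], "rotation": [0, 0, 0], "hand": 1}, {"linear": [0, 0, 0], "rotation": [0, 0, 0], "hand": 1}]' --squeeze 20

```text
time_s: 15.25
eef_pos: [587.4, -84.9, 75.5]
tcp_rot: [0.716, 0.698, 0.0, 0.0]
ft_force: [-0.1, -0.5, 2.4]
grip_width: 0.186
grip_force: 20.0
```

```bash
cat >> h.py <<'E'
import cv2,json
C=np.array([568.5,-121.1]); PH0=-0.026
def look(tag,n=3):
    t=np.mean([env.snapshot("top") for _ in range(n)],0); np.save(f"g_{tag}.npy",t)
    g=t.mean(2)
    p,_=pose(); d=p[:2]-C; th=np.arctan2(-d[0],d[1])-PH0   # handle angle from stand +y, ccw
    s=env.get_state(); print(tag,"t",round(s["time_s"],2),"p",p.round(1),"r",round(np.hypot(*d),1),"th",round(th,3),"F",s["ft_force"].round(1),"w",round(s["grip_width"]*88,1))
    return th,p
def nxt(th,arc,n,r=40.0,z=75):
    """rows along the handle circle by arc from th, n rows, starting at the measured pose"""
    T=[]
    for k in range(1,n+1):
        a=th+arc*k/n+PH0; T.append((C[0]-r*np.sin(a),C[1]+r*np.cos(a),z,PH0))
    rows(T)
E
python3 - <<'E'
from h import *
th,p=look("a0",4)
g=np.load("g_a0.npy").mean(2)
print(g[186:206:1,306:345].round().astype(int)[::2])
for k in range(4): nxt(-.48+k*np.pi/8*1,np.pi/8,2); 
E
```

```text
a0 t 15.45 p [587.4 -84.9  75.5] r 40.8 th -0.455 F [-0.1  0.5  3. ] w 16.4
[[ 92  92  91  92  94  98 101 104 104 105 103  88  76  72  71  73  74  72
   72  73  73  72  72  74  73  75  74  76  75  77  73  68  60  52  50  51
   49  49  43]
 [ 96  95  95  93  96 109 118 129 136 139 138 137 136 135 130 120 109 107
  104 103 105 112 120 128 133 136 138 137 138 135 124 106  85  66  55  52
   50  51  48]
 [110 109 107 100  98 110 122 133 137 142 146 146 147 144 136 116  93  87
   79  78  89 103 117 130 143 146 147 147 149 145 132 117 102  80  61  52
   58  75  96]
 [109 110 108  98 101 120 140 148 143 142 144 146 145 145 138 127 122 120
  110 113 126 128 124 131 140 145 146 147 149 151 150 141 123  99  81  75
   75  95 115]
 [106 107 106 103 105 120 140 147 146 145 144 136 126 118 115 110 109 104
   90  88 103 110 111 112 116 123 135 144 148 150 150 146 139 137 140 135
  123 114 119]
 [101  99  99 100 101 117 136 146 149 146 145 135 122 111 107 103 100  86
   70  70  91 103 106 105 108 118 132 142 148 148 149 145 140 141 147 147
  135 124 126]
 [ 73  74  76  78  88 112 131 142 146 145 146 147 146 144 140 132 126 123
  111 115 128 133 132 132 141 145 146 146 147 147 145 142 132 125 119 117
  110 107 119]
 [ 68  62  55  58  76 100 119 132 143 145 147 148 146 145 136 116 102  95
   87  88 100 104 109 124 140 145 145 145 145 143 135 127 111  89  62  44
   50  66  80]
 [ 64  60  57  54  64  81  96 110 124 131 134 132 132 128 123 108  96  87
   80  81  85  86  96 114 126 130 128 130 132 130 121 105  95  73  47  33
   31  35  46]
 [ 55  59  57  54  55  61  69  74  76  78  78  80  75  73  72  71  70  66
   64  64  64  63  66  69  71  71  73  74  76  78  78  73  62  48  33  28
   27  26  27]]
[1.7, -6.8, 0.5] rotz 0.0
[1.4, -7.7, -0.0] rotz 0.0
[3.1, -22.3, 0.5] rotz 0.0
[-1.6, -7.7, -0.0] rotz 0.0
[-1.6, -37.2, 0.5] rotz 0.0
[-4.4, -6.5, -0.0] rotz 0.0
[-11.6, -49.2, 0.5] rotz 0.0
[-6.6, -4.3, -0.0] rotz 0.0
```

```bash
python3 - <<'E'
import numpy as np
th=-0.455+np.arange(17)*np.pi/8
for a,b in zip(th[:-1],th[1:]): print(round(b,3),round(8*(np.cos(b)-np.cos(a)),2),round(-8*(np.sin(b)-np.sin(a)),2))
E
```

```text
-0.062 0.8 -3.02
0.33 -0.42 -3.09
0.723 -1.57 -2.7
1.116 -2.48 -1.89
1.508 -3.02 -0.8
1.901 -3.09 0.42
2.294 -2.7 1.57
2.687 -1.89 2.48
3.079 -0.8 3.02
3.472 0.42 3.09
3.865 1.57 2.7
4.257 2.48 1.89
4.65 3.02 0.8
5.043 3.09 -0.42
5.435 2.7 -1.57
5.828 1.89 -2.48
```

Emit:
jog_arm --steps '[{"linear": [0.8, -3, 0], "rotation": [0, 0, 0], "hand": 1}, {"linear": [0.8, -3, 0], "rotation": [0, 0, 0], "hand": 1}, {"linear": [0.8, -3, 0], "rotation": [0, 0, 0], "hand": 1}, {"linear": [0.8, -3, 0], "rotation": [0, 0, 0], "hand": 1}, {"linear": [0.8, -3, 0], "rotation": [0, 0, 0], "hand": 1}]'

```text
time_s: 16.08
eef_pos: [574.8, -81.5, 75.6]
tcp_rot: [0.716, 0.698, 0.002, 0.003]
ft_force: [5.9, -2.1, -1.5]
grip_width: 0.184
grip_force: 20.0
```

```bash
python3 -c "
from h import *
look('a1')"
```

```text
a1 t 16.23 p [573.4 -81.4  75.5] r 40.0 th -0.097 F [ 2.9 -1.4  1.4] w 16.2
```

Emit:
jog_arm --steps '[{"linear": [-0.4, -3.1, 0], "rotation": [0, 0, 0], "hand": 1}, {"linear": [-0.4, -3.1, 0], "rotation": [0, 0, 0], "hand": 1}, {"linear": [-0.4, -3.1, 0], "rotation": [0, 0, 0], "hand": 1}, {"linear": [-0.4, -3.1, 0], "rotation": [0, 0, 0], "hand": 1}, {"linear": [-0.4, -3.1, 0], "rotation": [0, 0, 0], "hand": 1}]'

```text
time_s: 16.85
eef_pos: [559.0, -83.1, 75.6]
tcp_rot: [0.716, 0.698, 0.001, 0.002]
ft_force: [6.5, -2.4, -0.4]
grip_width: 0.18
grip_force: 20.0
```

```bash
python3 -c "
from h import *
look('a2')"
```

```text
a2 t 17.0 p [557.8 -83.6  75.5] r 39.0 th 0.305 F [ 3.9 -4.3  1.2] w 16.4
```

Emit:
jog_arm --steps '[{"linear": [-1.6, -2.7, 0], "rotation": [0, 0, 0], "hand": 1}, {"linear": [-1.6, -2.7, 0], "rotation": [0, 0, 0], "hand": 1}, {"linear": [-1.6, -2.7, 0], "rotation": [0, 0, 0], "hand": 1}, {"linear": [-1.6, -2.7, 0], "rotation": [0, 0, 0], "hand": 1}, {"linear": [-1.6, -2.7, 0], "rotation": [0, 0, 0], "hand": 1}]'

```text
time_s: 17.62
eef_pos: [546.1, -90.0, 75.6]
tcp_rot: [0.716, 0.698, 0.002, 0.002]
ft_force: [7.6, -2.1, -2.2]
grip_width: 0.186
grip_force: 20.0
```

```bash
python3 -c "
from h import *
look('a3')"
```

```text
a3 t 17.77 p [545.  -90.9  75.5] r 38.3 th 0.686 F [ 6.2 -3.4  0.1] w 16.1
```

Emit:
jog_arm --steps '[{"linear": [-2.5, -1.9, 0], "rotation": [0, 0, 0], "hand": 1}, {"linear": [-2.5, -1.9, 0], "rotation": [0, 0, 0], "hand": 1}, {"linear": [-2.5, -1.9, 0], "rotation": [0, 0, 0], "hand": 1}, {"linear": [-2.5, -1.9, 0], "rotation": [0, 0, 0], "hand": 1}, {"linear": [-2.5, -1.9, 0], "rotation": [0, 0, 0], "hand": 1}]'

```text
time_s: 18.4
eef_pos: [536.5, -101.0, 75.5]
tcp_rot: [0.716, 0.698, 0.003, 0.002]
ft_force: [7.8, 1.6, -2.2]
grip_width: 0.186
grip_force: 20.0
```

```bash
python3 -c "
from h import *
look('a4')"
```

```text
a4 t 18.55 p [ 535.8 -102.2   75.5] r 37.8 th 1.072 F [ 6.7 -1.1 -0.4] w 16.4
```

Emit:
jog_arm --steps '[{"linear": [-3, -0.8, 0], "rotation": [0, 0, 0], "hand": 1}, {"linear": [-3, -0.8, 0], "rotation": [0, 0, 0], "hand": 1}, {"linear": [-3, -0.8, 0], "rotation": [0, 0, 0], "hand": 1}, {"linear": [-3, -0.8, 0], "rotation": [0, 0, 0], "hand": 1}, {"linear": [-3, -0.8, 0], "rotation": [0, 0, 0], "hand": 1}]'

```text
time_s: 19.18
eef_pos: [531.5, -114.6, 75.5]
tcp_rot: [0.715, 0.699, 0.003, 0.001]
ft_force: [6.9, 3.5, 0.7]
grip_width: 0.182
grip_force: 20.0
```

```bash
python3 -c "
from h import *
look('a5')"
```

```text
a5 t 19.32 p [ 531.3 -115.9   75.5] r 37.5 th 1.457 F [ 5.8  0.4 -0.6] w 16.4
```

Emit:
jog_arm --steps '[{"linear": [-3.1, 0.8, 0], "rotation": [0, 0, 0], "hand": 1}, {"linear": [-3.1, 0.8, 0], "rotation": [0, 0, 0], "hand": 1}, {"linear": [-3.1, 0.8, 0], "rotation": [0, 0, 0], "hand": 1}, {"linear": [-3.1, 0.8, 0], "rotation": [0, 0, 0], "hand": 1}, {"linear": [-3.1, 0.8, 0], "rotation": [0, 0, 0], "hand": 1}]'

```text
time_s: 19.95
eef_pos: [531.8, -129.5, 75.4]
tcp_rot: [0.715, 0.699, 0.001, -0.002]
ft_force: [0.5, 5.0, 6.8]
grip_width: 0.183
grip_force: 20.0
```

```bash
python3 -c "
from h import *
look('a6')"
```

```text
a6 t 20.1 p [ 532.1 -130.8   75.4] r 37.6 th 1.856 F [2.5 1.8 5.6] w 16.0
```

Emit:
jog_arm --steps '[{"linear": [-2.7, 1.6, 0], "rotation": [0, 0, 0], "hand": 1}, {"linear": [-2.7, 1.6, 0], "rotation": [0, 0, 0], "hand": 1}, {"linear": [-2.7, 1.6, 0], "rotation": [0, 0, 0], "hand": 1}, {"linear": [-2.7, 1.6, 0], "rotation": [0, 0, 0], "hand": 1}, {"linear": [-2.7, 1.6, 0], "rotation": [0, 0, 0], "hand": 1}]'

```text
time_s: 20.72
eef_pos: [537.8, -143.7, 75.4]
tcp_rot: [0.716, 0.698, -0.0, -0.003]
ft_force: [-2.1, 3.8, 9.4]
grip_width: 0.183
grip_force: 20.0
```

```bash
python3 -c "
from h import *
look('a7')"
```

```text
a7 t 20.88 p [ 538.5 -144.7   75.4] r 38.1 th 2.264 F [0.1 2.  7.1] w 16.2
```

Emit:
jog_arm --steps '[{"linear": [-1.9, 2.5, 0], "rotation": [0, 0, 0], "hand": 1}, {"linear": [-1.9, 2.5, 0], "rotation": [0, 0, 0], "hand": 1}, {"linear": [-1.9, 2.5, 0], "rotation": [0, 0, 0], "hand": 1}, {"linear": [-1.9, 2.5, 0], "rotation": [0, 0, 0], "hand": 1}, {"linear": [-1.9, 2.5, 0], "rotation": [0, 0, 0], "hand": 1}]'

```text
time_s: 21.5
eef_pos: [549.0, -154.7, 75.4]
tcp_rot: [0.716, 0.698, -0.001, -0.003]
ft_force: [-3.1, 2.1, 10.0]
grip_width: 0.183
grip_force: 20.0
```

```bash
python3 -c "
from h import *
look('a8')"
```

```text
a8 t 21.65 p [ 550.  -155.4   75.4] r 39.0 th 2.673 F [-1.8  0.7  8.5] w 16.4
```

Emit:
jog_arm --steps '[{"linear": [-0.8, 3, 0], "rotation": [0, 0, 0], "hand": 1}, {"linear": [-0.8, 3, 0], "rotation": [0, 0, 0], "hand": 1}, {"linear": [-0.8, 3, 0], "rotation": [0, 0, 0], "hand": 1}, {"linear": [-0.8, 3, 0], "rotation": [0, 0, 0], "hand": 1}, {"linear": [-0.8, 3, 0], "rotation": [0, 0, 0], "hand": 1}]'

```text
time_s: 22.28
eef_pos: [563.6, -160.7, 75.4]
tcp_rot: [0.717, 0.698, -0.002, -0.003]
ft_force: [-4.2, 0.0, 9.1]
grip_width: 0.185
grip_force: 20.0
```

```bash
python3 -c "
from h import *
look('a9')"
```

```text
a9 t 22.43 p [ 564.8 -160.9   75.5] r 39.9 th 3.075 F [-1.1 -1.4  7.5] w 15.9
```

Emit:
jog_arm --steps '[{"linear": [0.4, 3.1, 0], "rotation": [0, 0, 0], "hand": 1}, {"linear": [0.4, 3.1, 0], "rotation": [0, 0, 0], "hand": 1}, {"linear": [0.4, 3.1, 0], "rotation": [0, 0, 0], "hand": 1}, {"linear": [0.4, 3.1, 0], "rotation": [0, 0, 0], "hand": 1}, {"linear": [0.4, 3.1, 0], "rotation": [0, 0, 0], "hand": 1}]'

```text
time_s: 23.05
eef_pos: [579.6, -160.4, 75.4]
tcp_rot: [0.717, 0.697, -0.002, -0.002]
ft_force: [-2.8, -3.3, 8.4]
grip_width: 0.18
grip_force: 20.0
```

```bash
python3 -c "
from h import *
look('a10')"
```

```text
a10 t 23.2 p [ 580.8 -160.2   75.5] r 41.0 th -2.811 F [-0.7 -2.8  6.5] w 16.0
```

Emit:
jog_arm --steps '[{"linear": [1.6, 2.7, 0], "rotation": [0, 0, 0], "hand": 1}, {"linear": [1.6, 2.7, 0], "rotation": [0, 0, 0], "hand": 1}, {"linear": [1.6, 2.7, 0], "rotation": [0, 0, 0], "hand": 1}, {"linear": [1.6, 2.7, 0], "rotation": [0, 0, 0], "hand": 1}, {"linear": [1.6, 2.7, 0], "rotation": [0, 0, 0], "hand": 1}]'

```text
time_s: 23.82
eef_pos: [594.2, -154.0, 75.5]
tcp_rot: [0.717, 0.697, -0.002, -0.0]
ft_force: [-1.2, -4.4, 5.8]
grip_width: 0.183
grip_force: 20.0
```

```bash
python3 -c "
from h import *
look('a11')"
```

```text
a11 t 23.98 p [ 595.3 -153.2   75.5] r 41.8 th -2.42 F [ 0.1 -4.   4.9] w 16.4
```

Emit:
jog_arm --steps '[{"linear": [2.5, 1.9, 0], "rotation": [0, 0, 0], "hand": 1}, {"linear": [2.5, 1.9, 0], "rotation": [0, 0, 0], "hand": 1}, {"linear": [2.5, 1.9, 0], "rotation": [0, 0, 0], "hand": 1}, {"linear": [2.5, 1.9, 0], "rotation": [0, 0, 0], "hand": 1}, {"linear": [2.5, 1.9, 0], "rotation": [0, 0, 0], "hand": 1}]'

```text
time_s: 24.6
eef_pos: [605.6, -141.5, 75.5]
tcp_rot: [0.717, 0.697, -0.001, 0.001]
ft_force: [0.8, -4.8, 5.3]
grip_width: 0.186
grip_force: 20.0
```

```bash
python3 -c "
from h import *
look('a12')"
```

```text
a12 t 24.75 p [ 606.3 -140.2   75.5] r 42.4 th -2.013 F [ 2.4 -4.   3.8] w 16.2
```

Emit:
jog_arm --steps '[{"linear": [3, 0.8, 0], "rotation": [0, 0, 0], "hand": 1}, {"linear": [3, 0.8, 0], "rotation": [0, 0, 0], "hand": 1}, {"linear": [3, 0.8, 0], "rotation": [0, 0, 0], "hand": 1}, {"linear": [3, 0.8, 0], "rotation": [0, 0, 0], "hand": 1}, {"linear": [3, 0.8, 0], "rotation": [0, 0, 0], "hand": 1}]'

```text
time_s: 25.38
eef_pos: [610.9, -125.3, 75.5]
tcp_rot: [0.716, 0.698, -0.0, 0.001]
ft_force: [1.3, -4.6, 4.5]
grip_width: 0.182
grip_force: 20.0
```

```bash
python3 -c "
from h import *
look('a13')"
```

```text
a13 t 25.52 p [ 611.  -123.9   75.5] r 42.6 th -1.609 F [ 1.8 -3.4  5.9] w 16.6
```

Emit:
jog_arm --steps '[{"linear": [3.1, -0.4, 0], "rotation": [0, 0, 0], "hand": 1}, {"linear": [3.1, -0.4, 0], "rotation": [0, 0, 0], "hand": 1}, {"linear": [3.1, -0.4, 0], "rotation": [0, 0, 0], "hand": 1}, {"linear": [3.1, -0.4, 0], "rotation": [0, 0, 0], "hand": 1}, {"linear": [3.1, -0.4, 0], "rotation": [0, 0, 0], "hand": 1}]'

```text
time_s: 26.15
eef_pos: [609.2, -109.1, 75.5]
tcp_rot: [0.716, 0.698, 0.0, 0.001]
ft_force: [1.9, -4.0, 5.3]
grip_width: 0.183
grip_force: 20.0
```

```bash
python3 -c "
from h import *
look('a14')"
```

```text
a14 t 26.3 p [ 608.7 -107.8   75.5] r 42.4 th -1.224 F [ 1.1 -2.   6. ] w 16.1
```

Emit:
jog_arm --steps '[{"linear": [2.7, -1.6, 0], "rotation": [0, 0, 0], "hand": 1}, {"linear": [2.7, -1.6, 0], "rotation": [0, 0, 0], "hand": 1}, {"linear": [2.7, -1.6, 0], "rotation": [0, 0, 0], "hand": 1}, {"linear": [2.7, -1.6, 0], "rotation": [0, 0, 0], "hand": 1}, {"linear": [2.7, -1.6, 0], "rotation": [0, 0, 0], "hand": 1}]'

```text
time_s: 26.92
eef_pos: [601.6, -95.4, 75.5]
tcp_rot: [0.716, 0.698, 0.0, 0.001]
ft_force: [2.0, -4.6, 4.6]
grip_width: 0.183
grip_force: 20.0
```

```bash
python3 -c "
from h import *
look('a15')"
```

```text
a15 t 27.07 p [600.7 -94.4  75.4] r 41.8 th -0.853 F [ 0.6 -2.8  6.7] w 16.0
```

Emit:
jog_arm --steps '[{"linear": [1.9, -2.5, 0], "rotation": [0, 0, 0], "hand": 1}, {"linear": [1.9, -2.5, 0], "rotation": [0, 0, 0], "hand": 1}, {"linear": [1.9, -2.5, 0], "rotation": [0, 0, 0], "hand": 1}, {"linear": [1.9, -2.5, 0], "rotation": [0, 0, 0], "hand": 1}, {"linear": [1.9, -2.5, 0], "rotation": [0, 0, 0], "hand": 1}]'

```text
time_s: 27.7
eef_pos: [589.7, -85.8, 75.5]
tcp_rot: [0.716, 0.698, 0.0, 0.001]
ft_force: [2.7, -6.2, 4.9]
grip_width: 0.185
grip_force: 20.0
```

```bash
python3 -c "
from h import *
look('a16')"
```

```text
a16 t 27.85 p [588.6 -85.3  75.4] r 41.1 th -0.485 F [ 1.1 -3.2  7.8] w 16.6
```

Emit:
jog_arm --steps '[{"linear": [0.8, -3, 0], "rotation": [0, 0, 0], "hand": 1}, {"linear": [0.8, -3, 0], "rotation": [0, 0, 0], "hand": 1}, {"linear": [0.8, -3, 0], "rotation": [0, 0, 0], "hand": 1}, {"linear": [0.8, -3, 0], "rotation": [0, 0, 0], "hand": 1}, {"linear": [0.8, -3, 0], "rotation": [0, 0, 0], "hand": 1}]'

```text
time_s: 28.48
eef_pos: [575.6, -81.5, 75.5]
tcp_rot: [0.716, 0.698, 0.001, 0.002]
ft_force: [6.1, -5.5, 3.4]
grip_width: 0.185
grip_force: 20.0
```

```bash
python3 -c "
from h import *
look('a17')"
```

```text
a17 t 28.62 p [574.3 -81.4  75.4] r 40.1 th -0.118 F [ 2.3 -4.6  5.2] w 16.7
```

```bash
cat > an.py <<'E'
from h import *
from scipy.optimize import least_squares
P=np.array([[587.4,-84.9],[573.4,-81.4],[557.8,-83.6],[545,-90.9],[535.8,-102.2],[531.3,-115.9],[532.1,-130.8],[538.5,-144.7],[550,-155.4],[564.8,-160.9],[580.8,-160.2],[595.3,-153.2],[606.3,-140.2],[611,-123.9],[608.7,-107.8],[600.7,-94.4],[588.6,-85.3],[574.3,-81.4]])
f=least_squares(lambda q:np.hypot(*(P-q[:2]).T)-q[2],[570,-121,40]); c=f.x; print("circle",c.round(2),"rms",f.fun.std().round(2))
d=P-c[:2]; th=np.unwrap(np.arctan2(-d[:,0],d[:,1])-PH0)
G=[np.load(f"g_a{i}.npy").mean(2) for i in range(18)]
def fit(y,name,ok):
    A=np.c_[np.ones(len(th)),np.cos(th),np.sin(th)]; k=np.linalg.lstsq(A[ok],y[ok],rcond=None)[0]
    res=y-A@k; ok=ok&(np.abs(res)<3*res[ok].std()); k=np.linalg.lstsq(A[ok],y[ok],rcond=None)[0]
    print(name,"amp",np.hypot(*k[1:]).round(2),"peak th",np.arctan2(k[2],k[1]).round(3),"n",ok.sum(),"rms",(y-A@k)[ok].std().round(3)); print(y.round(2))
def dip(p):   # subpixel minimum
    i=np.argmin(p[1:-1])+1; a,b,e=p[i-1:i+2]; return i+(a-e)/(2*(a-2*b+e))
all_=np.ones(18,bool)
bright=np.array([g[193:197,331:335].mean() for g in G]); print("vis",bright.round())
cross=np.array([319+dip(g[r0:r1,319:331].mean(0)) for r0,r1 in [(192,199)] for g in G])
fit(cross,"cross",bright>120)
for rr in((183,187),(205,209)):   # rim outer edge: half-level crossing bright rim -> grey plate
    e=[]
    for g in G:
        p=cv2.GaussianBlur(g,(3,3),0)[rr[0]:rr[1],278:298].mean(0); dd=-np.diff(p); i=np.argmax(dd); i=min(max(i,1),len(dd)-2)
        a,b,q=dd[i-1:i+2]; e.append(278.5+i+(a-q)/(2*(a-2*b+q)))
    fit(np.array(e),f"rim{rr}",all_)
print("th",th.round(2))
E
python3 an.py
```

```text
circle [ 571.01 -121.34   40.05] rms 0.04
vis [137. 135. 152. 157. 163. 168. 168. 158. 147. 148. 151. 153. 156. 156.
 150. 142. 138. 136.]
cross amp 1.23 peak th 0.46 n 18 rms 0.13
[324.4  324.84 324.9  324.87 324.71 324.25 323.75 323.66 323.27 322.5
 322.43 322.44 322.52 323.31 323.63 324.14 324.34 324.8 ]
rim(183, 187) amp 1.58 peak th 2.371 n 18 rms 3.478
[285.89 286.32 285.73 286.63 286.43 286.16 279.33 292.32 286.72 294.33
 291.39 279.27 284.8  284.24 283.39 285.46 285.71 286.25]
rim(205, 209) amp 1.46 peak th 0.489 n 18 rms 2.756
[286.05 286.15 286.01 286.02 285.6  285.13 284.59 279.05 290.12 289.13
 280.07 278.28 284.56 284.4  284.92 285.47 285.89 286.15]
th [-0.4  -0.03  0.36  0.73  1.1   1.46  1.84  2.22  2.61  3.01  3.41  3.82
  4.25  4.67  5.08  5.48  5.86  6.23]
```

```bash
cat >> an.py <<'E'
print("----")
from scipy.optimize import curve_fit
def gd(x,b,s,a,m,w): return b+s*x-a*np.exp(-(x-m)**2/2/w**2)
for r0,r1 in((192,194),(192,199),(194,197),(197,199)):
    y=[]
    for g in G:
        p=g[r0:r1,319:330].mean(0); x=np.arange(319,330)-324.
        try:y.append(324+curve_fit(gd,x,p,[130,0,40,0,1.2],maxfev=5000)[0][3])
        except Exception: y.append(np.nan)
    y=np.array(y); fit(np.nan_to_num(y,nan=300.),f"gauss{r0,r1}",(np.abs(y-323.7)<2.5))
good=np.ones(18,bool); good[6:13]=False
for rr in((182,186),(184,188),(203,207),(206,210)):
    e=[]
    for g in G:
        p=cv2.GaussianBlur(g,(3,3),0)[rr[0]:rr[1],281:291].mean(0); dd=-np.diff(p)
        w=np.clip(dd,0,None); e.append(281.5+(w*np.arange(len(w))).sum()/w.sum())
    fit(np.array(e),f"rimc{rr}",good)
E
python3 an.py | sed -n '/----/,$p'
```

```text
----
gauss(192, 194) amp 0.82 peak th 0.394 n 18 rms 0.206
[323.83 324.34 324.29 324.34 323.5  323.83 323.31 323.54 323.18 322.56
 322.48 322.47 322.6  323.28 323.33 323.83 323.88 324.06]
gauss(192, 199) amp 1.16 peak th 0.445 n 18 rms 0.109
[324.25 324.71 324.77 324.73 324.53 324.12 323.5  323.43 323.06 322.52
 322.46 322.45 322.53 323.15 323.4  323.98 324.14 324.67]
gauss(194, 197) amp 1.27 peak th 0.46 n 18 rms 0.078
[324.41 324.85 324.89 324.88 324.73 324.28 323.69 323.47 323.   322.53
 322.44 322.41 322.54 323.08 323.47 324.09 324.3  324.8 ]
gauss(197, 199) amp 1.15 peak th 0.446 n 18 rms 0.155
[324.13 324.67 324.79 324.69 324.58 324.01 323.34 323.32 323.05 322.5
 322.48 322.47 322.47 323.12 323.35 323.86 323.99 324.68]
rimc(182, 186) amp 1.47 peak th 0.678 n 11 rms 0.371
[285.49 285.92 285.29 286.44 285.96 285.8  281.72 282.84 286.28 285.29
 287.07 284.34 284.81 283.95 283.52 285.2  285.44 285.96]
rimc(184, 188) amp 1.51 peak th 0.696 n 11 rms 0.369
[286.02 286.51 285.95 287.   286.66 286.35 281.67 283.42 287.16 283.37
 286.36    nan 284.97 284.52 283.98 285.74 286.04 286.47]
rimc(203, 207) amp 1.48 peak th 0.189 n 11 rms 0.108
[286.43 286.52 286.29 286.21 285.93 285.6  285.2  283.2  286.05 283.81
 283.24 289.21 286.22 284.69 285.17 285.86 286.37 286.46]
rimc(206, 210) amp 1.38 peak th 0.158 n 11 rms 0.169
[285.65 285.74 285.59 285.49 285.2  284.66 284.91 282.5  288.85 287.03
 281.7  289.5  284.82 284.36 284.19 285.13 285.52 285.74]an.py:39: RuntimeWarning: invalid value encountered in scalar divide
  w=np.clip(dd,0,None); e.append(281.5+(w*np.arange(len(w))).sum()/w.sum())
```

Emit:
jog_arm --steps '[{"linear": [0.1, -4.5, 0], "rotation": [0, 0, 0], "hand": 1}, {"linear": [-0.5, -4.5, 0], "rotation": [0, 0, 0], "hand": 1}, {"linear": [-1.2, -4.5, 0], "rotation": [0, 0, 0], "hand": 1}, {"linear": [-2, -4.3, 0], "rotation": [0, 0, 0], "hand": 1}, {"linear": [0, 0, 0], "rotation": [0, 0, 0], "hand": 1}]'

```text
time_s: 29.25
eef_pos: [556.9, -83.8, 75.4]
tcp_rot: [0.716, 0.698, 0.001, 0.001]
ft_force: [3.4, -2.8, 4.5]
grip_width: 0.181
grip_force: 20.0
```

```bash
sed -i 's/^C=.*; PH0/C=np.array([571.01,-121.34]); PH0/' h.py; python3 -c "
from h import *
look('b0',4)"
```

```text
b0 t 29.45 p [556.8 -83.9  75.5] r 40.1 th 0.388 F [ 2.3 -3.   5.5] w 16.0
```

Emit:
jog_arm --steps '[{"linear": [-0.4, -1.2, 0], "rotation": [0, 0, 0], "hand": 1}, {"linear": [-0.4, -1.2, 0], "rotation": [0, 0, 0], "hand": 1}, {"linear": [0, 0, 0], "rotation": [0, 0, 0], "hand": 1}, {"linear": [0, 0, 0], "rotation": [0, 0, 0], "hand": 1}, {"linear": [0, 0, 0], "rotation": [0, 0, 0], "hand": 1}]'

```text
time_s: 30.08
eef_pos: [556.1, -84.2, 75.5]
tcp_rot: [0.716, 0.698, 0.002, 0.002]
ft_force: [6.2, -2.8, 2.3]
grip_width: 0.185
grip_force: 20.0
```

```bash
python3 -c "
from h import *
look('b1',4)"
```

```text
b1 t 30.27 p [556.1 -84.1  75.5] r 40.1 th 0.407 F [ 6.  -2.5  3.1] w 16.2
```

Emit:
jog_arm --steps '[{"linear": [-0.5, -1.2, 0], "rotation": [0, 0, 0], "hand": 1}, {"linear": [-0.4, -1, 0], "rotation": [0, 0, 0], "hand": 1}, {"linear": [0, 0, 0], "rotation": [0, 0, 0], "hand": 1}, {"linear": [0, 0, 0], "rotation": [0, 0, 0], "hand": 1}, {"linear": [0, 0, 0], "rotation": [0, 0, 0], "hand": 1}]'

```text
time_s: 30.9
eef_pos: [554.1, -85.0, 75.5]
tcp_rot: [0.716, 0.698, 0.002, 0.002]
ft_force: [6.6, -3.2, 2.4]
grip_width: 0.182
grip_force: 20.0
```

```bash
python3 -c "
from h import *
look('b2',4)"
```

```text
b2 t 31.1 p [554.1 -85.   75.5] r 40.1 th 0.462 F [ 6.6 -3.1  3.4] w 16.8
```

Emit:
jog_arm --steps '[{"linear": [-0.5, 1, 0], "rotation": [0, 0, 0], "hand": 1}, {"linear": [-0.5, 1, 0], "rotation": [0, 0, 0], "hand": 1}, {"linear": [-0.4, 0.8, 0], "rotation": [0, 0, 0], "hand": 1}, {"linear": [0, 0, 0], "rotation": [0, 0, 0], "hand": 1}, {"linear": [0, 0, 0], "rotation": [0, 0, 0], "hand": 1}]' --squeeze 8

```text
time_s: 31.72
eef_pos: [554.2, -85.1, 75.4]
tcp_rot: [0.716, 0.698, 0.001, -0.001]
ft_force: [2.2, 1.3, 6.8]
grip_width: 0.191
grip_force: 8.0
```

```bash
python3 -c "
from h import *
look('b3',3)"
```

```text
b3 t 31.88 p [554.2 -85.1  75.4] r 40.0 th 0.46 F [2.2 0.3 7.3] w 16.5
```

Unloaded, with the wheel at θ≈0.46. Now opening the gripper and lifting clear.

Emit:
jog_arm --steps '[{"linear": [0, 0, 0], "rotation": [0, 0, 0], "hand": 0.6}, {"linear": [0, 0, 0], "rotation": [0, 0, 0], "hand": 0.5}, {"linear": [0, 0, -5], "rotation": [0, 0, 0], "hand": 0.5}, {"linear": [0, 0, -25], "rotation": [0, 0, 0], "hand": 0.5}, {"linear": [0, 0, -40], "rotation": [0, 0, 0], "hand": 0.5}]'

```text
time_s: 32.5
eef_pos: [553.0, -86.5, 145.0]
tcp_rot: [0.716, 0.698, -0.001, -0.002]
ft_force: [0.7, -0.6, -0.7]
grip_width: 0.499
grip_force: 0.0
```

Emit:
jog_arm --steps '[{"linear": [10, 0, -40], "rotation": [0, 0, 0], "hand": 0.5}, {"linear": [40, 0, -40], "rotation": [0, 0, 0], "hand": 0.5}, {"linear": [50, 0, -30], "rotation": [0, 0, 0], "hand": 0.5}, {"linear": [40, 0, 0], "rotation": [0, 0, 0], "hand": 0.5}, {"linear": [10, 0, 0], "rotation": [0, 0, 0], "hand": 0.5}]'

```text
time_s: 33.12
eef_pos: [557.6, 66.7, 255.4]
tcp_rot: [0.714, 0.7, 0.0, -0.001]
ft_force: [-0.1, -0.2, -0.1]
grip_width: 0.502
grip_force: 0.0
```

Emit:
jog_arm --steps '[{"linear": [0, 0, 0], "rotation": [0, 0, 0], "hand": 0.5}, {"linear": [0, 0, 0], "rotation": [0, 0, 0], "hand": 0.5}, {"linear": [0, 0, 0], "rotation": [0, 0, 0], "hand": 0.5}, {"linear": [0, 0, 0], "rotation": [0, 0, 0], "hand": 0.5}, {"linear": [0, 0, 0], "rotation": [0, 0, 0], "hand": 0.5}]'

```text
time_s: 33.75
eef_pos: [558.3, 62.6, 255.2]
tcp_rot: [0.716, 0.698, -0.0, -0.0]
ft_force: [-0.3, -0.1, -0.8]
grip_width: 0.502
grip_force: 0.0
```

```bash
python3 - <<'E'
from h import *
th,p=look('end',6)
from scipy.optimize import curve_fit
def gd(x,b,s,a,m,w): return b+s*x-a*np.exp(-(x-m)**2/2/w**2)
t=np.load('g_end.npy');g=t.mean(2);x=np.arange(319,330)-324.
print(324+curve_fit(gd,x,g[194:197,319:330].mean(0),[130,0,40,0,1.2])[0][3])
o=cv2.resize(np.clip(t[150:250,205:405,::-1]*1.3,0,255).astype(np.uint8),(800,400),interpolation=2)
f=cv2.resize(t[:,:,::-1].astype(np.uint8),(267,200)); q=np.zeros((600,800,3),np.uint8);q[:400]=o;q[400:,:267]=f
s=env.snapshot("scene")[:,:,::-1]; q[400:,270:537]=cv2.resize(s,(267,200))
cv2.imwrite("pics/end.png",q)
E
```

```text
end t 34.05 p [558.3  63.1 255.2] r 184.8 th 0.095 F [-0.6 -0.5 -0. ] w 44.3
325.038919889097
```

View pics/end.png

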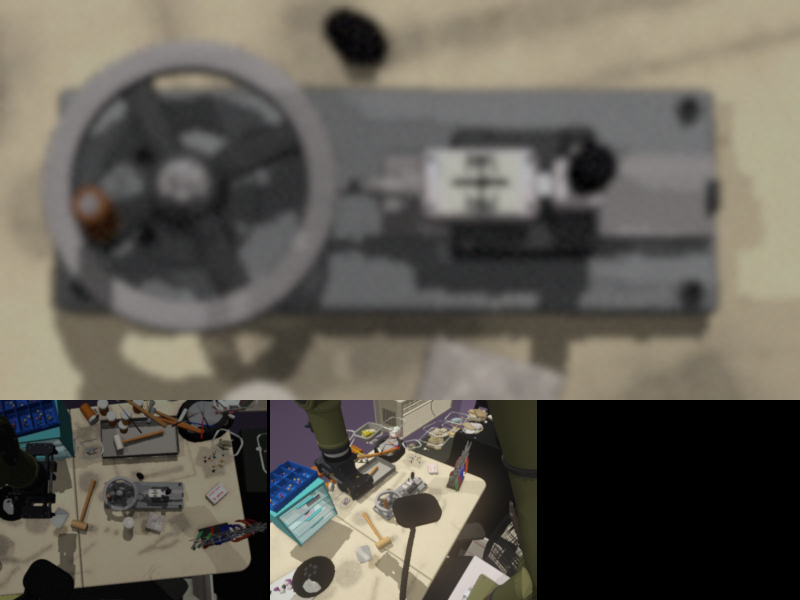

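The final view shows the cross-line at its maximum (column 325.0) with the plunger on the rim. The handle is at crop pixel (92,205), the robot is clear, and the mallet, jar and block are undisturbed. Handing the job in.

```bash
python3 -c "
from station import env
print(env.sign_off())"
```

```text
the job is handed in; nothing more can be done
None
```

The job is handed in: the plunger was pushed in about 6 mm, the wheel turned through one full turn, and its high spot (handle at about +0.46 rad) left at the plunger, with the mallet, jar and block untouched.

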